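Bench power on with the red isolator key

ROBOT

A 6-joint arm with a two-finger parallel gripper is mounted at the origin on the work surface. World frame = base frame: x ahead of the robot, y to its left, z up, the work surface at z = 0. Lengths are in m, angles in rad, forces in N, time in s.
With the tool pointing down it reaches from about 0.35 to 0.85 m from the base axis. Payload 8.1 kg.
Tool frame: the origin (TCP) lies at the very end of the fingers, on their centre line; the grasp point (between the pads) lies 19 mm behind it; z points along the fingers, y is the direction in which the jaws open and shut (so a half turn about z gives the same grasp; the last joint's range is limited). The gripper opens to 93 mm and grips with 3 to 60 N. Pads are 15 mm wide; open, the fingers measure 128 mm over their backs; the gripper's body (75 mm by 188 mm) begins 65 mm behind the grasp point.
Start: joints at [-1.379, 0.13, 1.488, -0, 1.523, -0.085], TCP at [0.164, -0.577, 0.219] pointing down, gripper open.
Joint ranges: [-2.96, 2.96], [-0.89, 2.26], [0.02, 2.5], [-1.34, 4.48], [0, 2.73], [-2.66, 2.66]. Speed limits (rad/s): [2.39, 2.39, 2.79, 3.14, 3.14, 3.14].

INTERFACE

Orientations are given as a rotation vector (axis times angle).
In Python, from plant import robot gives the robot as it stands.
- The arm moves only by the shell command python3 -m pendant 'ROWS' [OPENING] [FORCE]. ROWS is JSON, a list of rows, each an object with "delta_pos": the shift along the tool's x, y, z in m, a list of three; "spin": the turn about the tool's z in rad. In form: [{"delta_pos": [dx, dy, dz], "spin": spin}, ...]. A call has 1 to 10 rows; each row is the pose to reach, as a shift and turn from the pose measured when the call began, along the tool's axes at that moment; what a row does not reach only later rows make up. A row lasts 1/10 s, in which the tool goes at most 50 mm and 8.59 degrees, less where a joint would pass 70% of its speed; a pose out of reach is approached as far as the arm can. A call with a gripper value outside its range is refused whole. OPENING is the closure, from -1 (fully open) to 1 (shut), set as the call begins (- or left out, the last holds). The fingers move at their own pace and stop on an object; FORCE is the grip in N (left out, the last holds). Time passes only in rows, so rows that repeat a pose let the fingers close. It gives the time, the measured TCP pose, the force and the opening at its end, in the units of the state.
- robot.read_state(): the state, without advancing time (a new reading comes with each control period).
- robot.read_camera(name): name is "scene" or "top" or "wrist"; returns a dict with "color" (384x512x3 uint8, blue, green, red), "camera_matrix" (3x3 intrinsics, pixels), "D" ([k1, k2, p1, p2, k3] as OpenCV has them; the pictures are not rectified), "R" (3x3) and "t" (3): a world point X has camera coordinates R X + t. Camera axes: x right, y down, z forward; pixel columns grow to the right and rows downward; lengths in m; the calibration is good to about 2 mm. A picture is of the moment at which its call begins. There is no depth.
- robot.close_job(): hands the job in, once; it reports no verdict.
Trained networks look in the newest picture that a camera, given by its name, has taken for a name from the list of things; names that differ only in an ending like _2 or _b are one class to them, and where a whole thing is asked for, a point or a joint stands for the part that bears it (a point fixed in the world has none). Each returns a list of dicts, best first, with "score" (0 to 1); they miss things now and then, are a little off and sometimes report something else, mostly with a low value. They report only what shows in the picture. A call takes as long as a camera call. They do not tell look-alikes from the thing itself.
- robot.outline_of(camera, label): "mask" (384x512 bool, what is visible of it).
- robot.mark_of(camera, label): "location" ([x, y, z] in m, in the coordinates of the camera as it stood for that picture, good to about 4 mm: a listed point, or the origin of a listed thing).
The state is a dict: "t": time; "q": joint angles; "dq": joint speeds; "joint_torque": joint torques, N m; "tool_pos": TCP position; "orientation": TCP orientation; "force": force on the tool from outside, world axes, zero at the start; "wrist_torque": the same for the moment, N m; "opening": finger opening in m.
Only numpy, scipy, OpenCV 4.12 (cv2) and the standard library are available. Lean on these libraries where they do the work, as an engineer would, in place of code of your own. Each camera call takes 0.05 s, during which the arm holds its last target.

TASK

Take the red key out of the wooden rack, push it fully home into the key switch on the grey power box, turn it clockwise until it stops at on (green dots), and leave it standing in the switch. Leave the blue key in its place in the rack.

Things in the scene. Friction and masses are not known exactly. Their poses are not given: they have to be found in the camera images.
- red_key: Loose red key, 50 g, upright in one of two slots of a fixed wooden rack (60x180x42 mm tall). Origin on its axis under the flange (42 mm over the bench in the rack); z up. Below: blade 8 (x) by 24 (y), 26 long, then tip 5x18, 8 long. Above: flange 36 across, 5 thick; bow to grip 14 (x) by 38 (y), from 5 to 47 mm up. Lifts straight out, 1-2 mm play. Half a turn about z leaves it the same.
- blue_key: A blue key of the same shape, size, origin and axes, upright in the rack's other slot, 90 mm away along y. Bystander; which key is in which slot varies.
- switch_slot (a point): Centre of the slot's mouth, 86 mm over the bench, in the top of a black rotor 48 mm square, in a yellow ring 92 across on a fixed grey box 180x170x50 mm. Turns with the rotor about its z (up); y along the slot. Funnel mouth 21.5 (x) by 38 (y), narrowing in 10 mm to 11.5x28; 36 deep. Key fully home: flange on the rotor, key origin at this point, its y along the slot either way round.
- switch (a joint): Turn of the rotor, rad, growing clockwise seen from above: 0 off (slot at the red dots; may start up to 0.2), 1.22 on (green dots), a hard stop. Stiff (0.08 N m), stays where left. The key has about 0.15 rad of play in the slot, so turn the key that much farther than the rotor.
Mind the look-alikes: they are no part of the job. There is more than one size of the red_key; the one meant has the size given above.

How it is judged:
By the outcome, as a careful person would: the job done as asked, in the order asked, and still so for the second after the job is handed in, with the robot touching nothing.
It also fails if it takes over 45 s, if anything falls off the work surface, if the arm or the gripper's body presses on something with over 40 N, if the wrist force passes 120 N, or if a joint passes its speed limit or range.

## Working session

There is one attempt and no reset: what is moved stays moved. The work goes in short steps, Python scripts to look and compute and a shell command to move; the robot and the scene stay as the last step left them, time stands still between calls to the robot, and variables do not carry over. Pictures are saved under pics/ and viewed, and the job is handed in when it is done.

```bash
ls; mkdir -p pics
cat > h.py <<'E'
import numpy as np, cv2
from scipy.spatial.transform import Rotation as Ro
from plant import robot
def snap(n,fn):
    c=robot.read_camera(n); cv2.imwrite('pics/'+fn+'.png',c['color']); return c
def w(c,p): return np.array(c['R']).T@(np.array(p)-np.array(c['t']))
def ray(c,px):
    u=cv2.undistortPoints(np.array([[px]],float),np.array(c['camera_matrix']),np.array(c['D'])).ravel()
    R=np.array(c['R']); return -R.T@np.array(c['t']), R.T@np.array([u[0],u[1],1])
def atz(c,px,z):
    o,d=ray(c,px); return o+d*(z-o[2])/d[2]
def proj(c,X):
    return cv2.projectPoints(np.array(X,float).reshape(-1,1,3),cv2.Rodrigues(np.array(c['R']))[0],np.array(c['t'],float),np.array(c['camera_matrix']),np.array(c['D']))[0].reshape(-1,2)
E
python3 - <<'E'
from h import *
np.set_printoptions(precision=4,suppress=True)
cs={}
for n in ['scene','top','wrist']:
    c=snap(n,n+'0')
    for l in ['red_key','blue_key','switch_slot']:
        for m in robot.mark_of(n,l): 
            X=w(c,m['location']); print(n,l,round(m['score'],2),X,proj(c,X)[0])
s=robot.read_state(); print(s['t'],s['tool_pos'],s['orientation'],s['opening'])
E
```

```text
pics
scene red_key 0.9 [0.4287 0.0445 0.0478] [259.3669 185.7154]
scene red_key 0.89 [0.6338 0.0451 0.0458] [252.8937 246.9761]
scene red_key 0.75 [0.5346 0.0884 0.0414] [274.8673 217.7893]
scene blue_key 0.8 [0.5351 0.1756 0.0414] [312.3105 220.4665]
scene switch_slot 0.72 [ 0.515  -0.2143  0.0846] [147.5657 189.8118]
top red_key 0.84 [0.427  0.0446 0.054 ] [237.0726 233.0683]
top red_key 0.8 [0.5319 0.0866 0.0412] [218.6137 187.021 ]
top red_key 0.77 [0.6304 0.051  0.0516] [234.1234 143.843 ]
top switch_slot 0.77 [ 0.5162 -0.2094  0.0875] [353.7714 190.1343]
0.6 [ 0.164  -0.5772  0.2186] [3.1115 0.4334 0.    ] 0.09282098205822968
```

View pics/scene0.png

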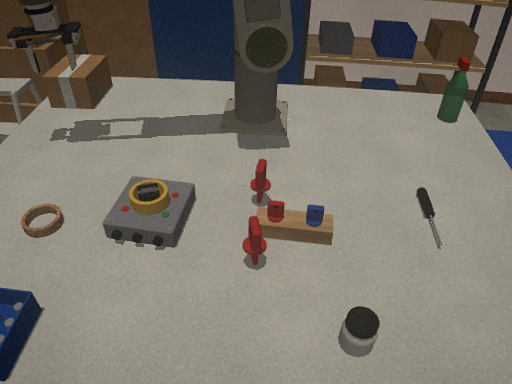

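View pics/top0.png

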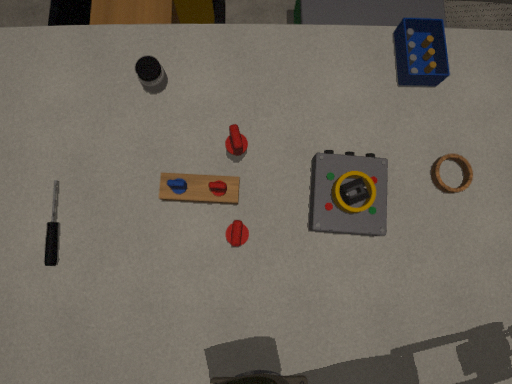

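Run:
```python
import cv2,numpy as np
a=cv2.imread('pics/top0.png')[110:260,170:280]; b=cv2.imread('pics/scene0.png')[140:280,220:350]
a=cv2.resize(a,None,fx=3.5,fy=3.5,interpolation=cv2.INTER_CUBIC);b=cv2.resize(b,None,fx=3,fy=3,interpolation=cv2.INTER_CUBIC)
H=525;o=np.zeros((H,a.shape[1]+b.shape[1],3),np.uint8);o[:a.shape[0],:a.shape[1]]=a[:H];o[:b.shape[0],a.shape[1]:]=b;cv2.imwrite('pics/crop0.png',o);print(o.shape)
```

```text
(525, 775, 3)
```

View pics/crop0.png

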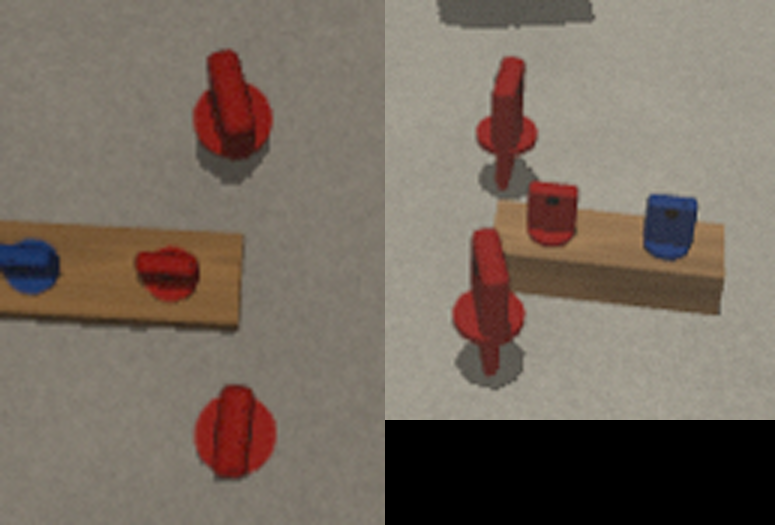

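The red keys are at about top px (237,145), (218,187) and (237,233). The first and third stand loose on the bench outside the rack and look larger. The one at (218,187) is in the rack beside the blue key (177,186), so it fits the description. Next I'll check sizes and work out the wrist camera's mounting.

Run:
```python
from h import *
np.set_printoptions(precision=4,suppress=True)
c=snap('wrist','wrist1'); s=robot.read_state()
T=Ro.from_rotvec(s['orientation']).as_matrix()
cp=-np.array(c['R']).T@c['t']
print('cam in tool',T.T@(cp-s['tool_pos'])); print((np.array(c['R'])@T)); print(c['camera_matrix'])
print('tool axes',T)
t=robot.read_camera('top')
for m in robot.outline_of('top','red_key')+robot.outline_of('top','blue_key'):
    k=m['mask'].astype(np.uint8); ys,xs=np.nonzero(k); print(m['score'],xs.mean(),ys.mean(),k.sum())
print(robot.read_state()['t'])
```

```text
cam in tool [ 0.073   0.0004 -0.1661]
[[ 0.      1.     -0.    ]
 [-0.9646  0.     -0.2636]
 [-0.2636  0.      0.9646]]
[[306.0419   0.     251.379 ]
 [  0.     306.0419 187.9171]
 [  0.       0.       1.    ]]
tool axes [[ 0.9619  0.2733  0.    ]
 [ 0.2733 -0.9619 -0.0001]
 [ 0.      0.0001 -1.    ]]
0.74 237.2022727272727 233.43863636363636 440
0.67 235.36247334754796 140.90191897654583 469
0.57 217.54435483870967 187.09677419354838 248
0.41 353.84200385356456 191.46820809248555 519
0.58 176.7487684729064 185.12807881773398 203
0.8
```

```bash
python3 -m pendant '[{"delta_pos":[0.044,-0.026,0],"spin":-0.13},{"delta_pos":[0.087,-0.051,0],"spin":-0.26},{"delta_pos":[0.131,-0.077,0],"spin":-0.39},{"delta_pos":[0.175,-0.102,0],"spin":-0.52},{"delta_pos":[0.219,-0.128,0],"spin":-0.65},{"delta_pos":[0.262,-0.153,0],"spin":-0.78},{"delta_pos":[0.306,-0.179,0],"spin":-0.91},{"delta_pos":[0.350,-0.204,0],"spin":-1.04},{"delta_pos":[0.394,-0.230,0],"spin":-1.17},{"delta_pos":[0.437,-0.255,0],"spin":-1.29}]' 0
python3 -m pendant '[{"delta_pos":[0,0,0],"spin":0},{"delta_pos":[0,0,0],"spin":0}]'
python3 - <<'E'
from h import *
np.set_printoptions(precision=4,suppress=True)
c=snap('wrist','wrist2'); s=robot.read_state()
for m in robot.mark_of('wrist','switch_slot'):
    X=w(c,m['location']); print(round(m['score'],2),X,proj(c,X)[0])
T=Ro.from_rotvec(s['orientation']).as_matrix(); print(s['t'],s['tool_pos'],T[:,0],s['opening'],s['q'],np.abs(s['dq']).max())
import pickle; pickle.dump(c,open('w2.pkl','wb'))
E
```

```text
t: 1.8
tool_pos: [0.5118, -0.215, 0.219]
orientation: [2.219, 2.222, 0.0]
force: [0.3, -1.1, -0.3]
opening: 0.0463
t: 2.0
tool_pos: [0.5124, -0.2139, 0.2189]
orientation: [2.217, 2.225, -0.0]
force: [0.2, -0.1, 0.7]
opening: 0.0463
0.57 [ 0.5176 -0.2135  0.0874] [256.4794 179.1164]
2.05 [ 0.5117 -0.215   0.2189] [-0.0015  1.     -0.0009] 0.04627878808568666 [-0.4897  0.0083  1.6154 -0.0007  1.5173 -0.4911] 0.03595634136129895
```

View pics/wrist2.png

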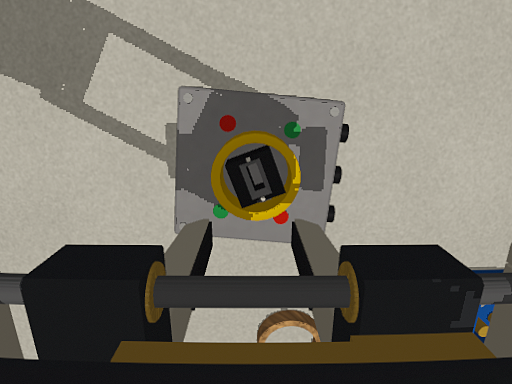

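Run:
```python
import cv2
a=cv2.imread('pics/wrist2.png')[105:230,195:320]
cv2.imwrite('pics/crop2.png',cv2.resize(a,None,fx=4.8,fy=4.8,interpolation=cv2.INTER_CUBIC))
```

```text
(no output)
```

View pics/crop2.png

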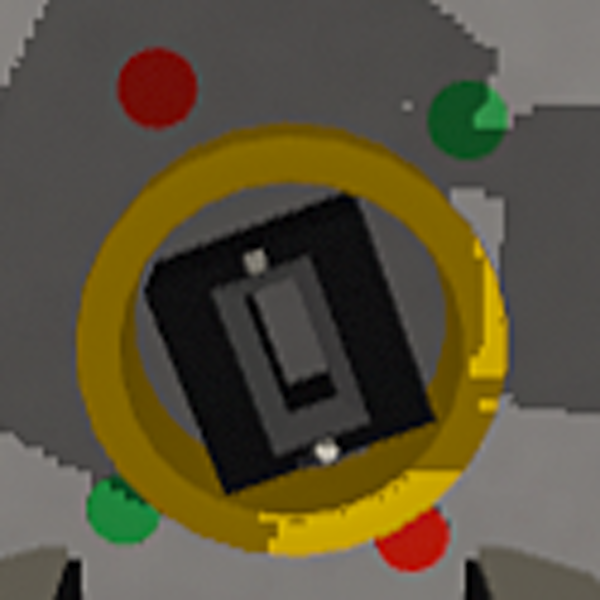

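Run:
```python
from h import *
import pickle
np.set_printoptions(precision=4,suppress=True)
c=pickle.load(open('w2.pkl','rb'))
P=lambda L,z:np.array([atz(c,(195+(a+.5)/4.8-.5,105+(b+.5)/4.8-.5),z)[:2] for a,b in L])
def yaw(a,b): d=a-b; return np.arctan2(d[1],d[0])%np.pi
m=P([(256,262),(327,451)],.086); print('marks',m.mean(0),yaw(*m),np.linalg.norm(m[0]-m[1]))
f=P([(212,291),(308,255),(371,420),(272,456)],.086); print('funnel',f.mean(0),yaw(f[0],f[3]),yaw(f[1],f[2]),np.linalg.norm(f[0]-f[3]),np.linalg.norm(f[0]-f[1]))
r=P([(146,284),(355,193),(437,418),(227,494)],.086); print('rotor',r.mean(0),yaw(r[0],r[3]),yaw(r[1],r[2]),np.linalg.norm(r[0]-r[3]),np.linalg.norm(r[0]-r[1]))
d=P([(157,88),(412,538)],.05); print('red',d.mean(0),yaw(*d)); d=P([(466,120),(123,510)],.05); print('green',d.mean(0),yaw(*d))
```

```text
marks [ 0.5166 -0.214 ] 1.9276869596831514 0.04338183900834459
funnel [ 0.5164 -0.2137] 1.9085296341949198 1.9415499814823318 0.03784571893100031 0.021189942025533988
rotor [ 0.5164 -0.2122] 1.9178430766823722 1.9372887359797668 0.04862219737590864 0.04685035879523542
red [ 0.5165 -0.2141] 2.0830052645194437
green [ 0.5163 -0.214 ] 0.8656686397294779
```

```bash
python3 -m pendant '[{"delta_pos":[0.040,0.003,0],"spin":0},{"delta_pos":[0.080,0.006,0],"spin":0},{"delta_pos":[0.122,0.009,0],"spin":0},{"delta_pos":[0.165,0.012,0],"spin":0},{"delta_pos":[0.207,0.015,0],"spin":0},{"delta_pos":[0.250,0.018,0],"spin":0},{"delta_pos":[0.285,0.021,0],"spin":0},{"delta_pos":[0.302,0.021,0],"spin":0},{"delta_pos":[0.302,0.021,0],"spin":0},{"delta_pos":[0.302,0.021,0],"spin":0}]'
python3 - <<'E'
from h import *
np.set_printoptions(precision=4,suppress=True)
c=snap('wrist','wrist3'); s=robot.read_state()
for l in ['red_key','blue_key']:
  for m in robot.mark_of('wrist',l):
    X=w(c,m['location']); print(l,round(m['score'],2),X,proj(c,X)[0])
T=Ro.from_rotvec(s['orientation']).as_matrix(); print(s['t'],s['tool_pos'],T[:,0],s['opening'],s['q'],np.abs(s['dq']).max())
import pickle; pickle.dump(c,open('w3.pkl','wb'))
a=cv2.imread('pics/wrist3.png')[60:240,150:350]
cv2.imwrite('pics/crop3.png',cv2.resize(a,None,fx=3.3,fy=3.3,interpolation=cv2.INTER_CUBIC))
E
```

```text
t: 3.1
tool_pos: [0.5322, 0.0848, 0.2187]
orientation: [2.222, 2.219, -0.001]
force: [0.0, -0.2, -0.2]
opening: 0.0463
red_key 0.84 [0.4297 0.0478 0.0489] [162.7724 202.6849]
red_key 0.8 [0.5322 0.0877 0.042 ] [251.2036 167.4836]
red_key 0.65 [0.6328 0.0425 0.0486] [337.7916 206.6614]
blue_key 0.62 [0.5361 0.1771 0.042 ] [254.7485  85.3354]
3.15 [0.5323 0.0845 0.2187] [ 0.0023  1.     -0.0014] 0.04664021158845167 [ 0.0633 -0.0349  1.6586 -0.0014  1.5177  0.0657] 0.007971958023232407
```

View pics/wrist3.png

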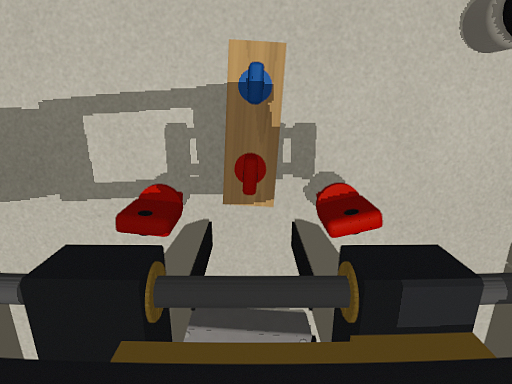

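View pics/crop3.png

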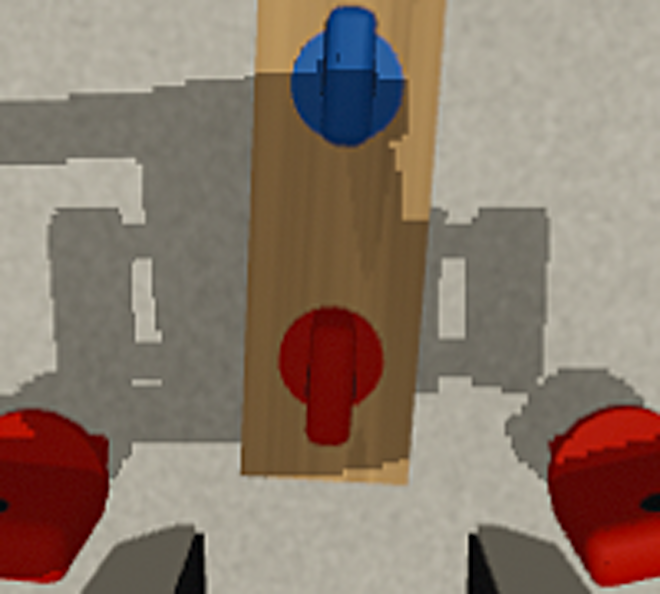

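Run:
```python
from h import *
import pickle
np.set_printoptions(precision=4,suppress=True)
c=pickle.load(open('w3.pkl','rb'))
f=lambda a,b:(150+(a+.5)/3.3-.5,60+(b+.5)/3.3-.5)
P=lambda L,z:np.array([atz(c,f(a,b),z)[:2] for a,b in L])
def yaw(a,b): d=a-b; return np.arctan2(d[1],d[0])%np.pi
l=P([(259,0),(242,473)],.042);r=P([(445,0),(410,475)],.042);print('rack edges',yaw(*l),yaw(*r),l,r)
k=P([(331,357),(348,90)],.047);print('flange',k,yaw(*k))
# flange circle by mask + bow top edges
b=P([(312,320),(306,442)],.0);print()
# bow top end corners z=.089: near end
e=P([(306,440),(350,441)],.089);print('bow bottom end top corners',e,e.mean(0))
# triangulate flange centre with top and scene using marks rays
t=robot.read_camera('top');sc=robot.read_camera('scene')
mt=[m for m in robot.mark_of('top','red_key')];ms=robot.mark_of('scene','red_key');mw=robot.mark_of('wrist','red_key')
g=np.array([.532,.0877,.042])
A=np.zeros((3,3));B=np.zeros(3)
cams=[]
for cc,ms_ in((t,mt),(sc,ms),(c,mw)):
    if not ms_: continue
    X=min((w(cc,m['location']) for m in ms_),key=lambda X:np.linalg.norm(X-g))
    px=proj(cc,X)[0]; o,d=ray(cc,px); d/=np.linalg.norm(d); Q=np.eye(3)-np.outer(d,d); A+=Q;B+=Q@o; print(X)
print('tri',np.linalg.solve(A,B)); print(robot.read_state()['t'])
# predicted outline overlay
im=c['color'].copy()
for x,y,yw,col in((.5325,.0875,1.535,(0,255,0)),):
    Rz=np.array([[np.cos(yw-np.pi/2),-np.sin(yw-np.pi/2)],[np.sin(yw-np.pi/2),np.cos(yw-np.pi/2)]])
    for z in(.047,.089):
        q=np.array([[-7,-19],[7,-19],[7,19],[-7,19]])/1e3@Rz.T+[x,y]
        cv2.polylines(im,[proj(c,np.c_[q,[z]*4]).round().astype(int)],True,col)
    th=np.linspace(0,6.28,40);cv2.polylines(im,[proj(c,np.c_[x+.018*np.cos(th),y+.018*np.sin(th),0*th+.047]).round().astype(int)],True,(255,255,0))
cv2.imwrite('pics/ov3.png',cv2.resize(im[120:230,190:310],None,fx=5,fy=5,interpolation=cv2.INTER_NEAREST))
```

```text
rack edges 1.5120201255379722 1.5172998529774184 [[0.5082 0.2031]
 [0.4989 0.0451]] [[0.5673 0.2031]
 [0.5588 0.0443]]
flange [[0.5308 0.0883]
 [0.5365 0.1752]] 1.5057035867102182

bow bottom end top corners [[0.5233 0.0711]
 [0.5367 0.0708]] [0.53   0.0709]
[0.6272 0.0533 0.0489]
[0.536  0.0865 0.0438]
[0.5322 0.0877 0.042 ]
tri [0.575  0.0783 0.0927]
3.5
```

View pics/ov3.png

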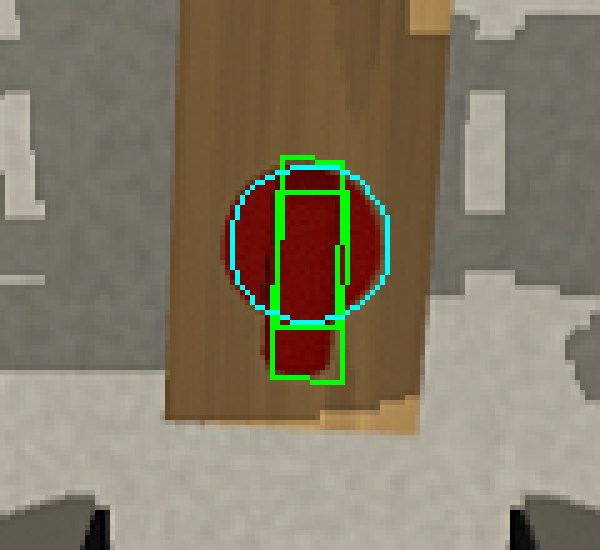

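```bash
python3 - <<'E'
from h import *
import pickle
np.set_printoptions(precision=4,suppress=True)
c=pickle.load(open('w3.pkl','rb'))
t=robot.read_camera('top');sc=robot.read_camera('scene')
A=np.zeros((3,3));B=np.zeros(3)
for cc,px in((t,(218.6,187.)),(sc,(274.9,217.8)),(c,(251.2,167.5))):
    o,d=ray(cc,px); d/=np.linalg.norm(d); Q=np.eye(3)-np.outer(d,d); A+=Q;B+=Q@o
print('tri',np.linalg.solve(A,B))
E
python3 -m pendant '[{"delta_pos":[0.003,-0.0015,0.020],"spin":0.055},{"delta_pos":[0.0033,-0.0015,0.045],"spin":0.055},{"delta_pos":[0.0033,-0.0015,0.070],"spin":0.055},{"delta_pos":[0.0033,-0.0015,0.095],"spin":0.055},{"delta_pos":[0.0033,-0.0015,0.115],"spin":0.055},{"delta_pos":[0.0033,-0.0015,0.115],"spin":0.055},{"delta_pos":[0.0033,-0.0015,0.115],"spin":0.055}]'
python3 - <<'E'
from h import *
np.set_printoptions(precision=4,suppress=True)
c=snap('wrist','wrist4'); s=robot.read_state()
T=Ro.from_rotvec(s['orientation']).as_matrix(); print(s['t'],s['tool_pos'],T[:,0],s['force'])
E
```

```text
tri [0.5322 0.0875 0.0392]
t: 4.3
tool_pos: [0.5307, 0.0893, 0.1039]
orientation: [2.282, 2.159, -0.001]
force: [0.0, -0.0, -0.2]
opening: 0.0463
4.35 [0.5315 0.0893 0.1049] [ 0.0554  0.9985 -0.0007] [ 0.6769 -0.0554  0.3799]
```

View pics/wrist4.png

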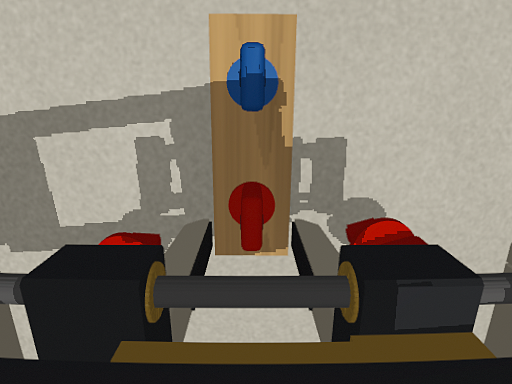

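```bash
python3 -m pendant '[{"delta_pos":[-0.001,0,0.015],"spin":0},{"delta_pos":[-0.001,0,0.033],"spin":0},{"delta_pos":[-0.001,0,0.046],"spin":0},{"delta_pos":[-0.001,0,0.050],"spin":0},{"delta_pos":[-0.001,0,0.050],"spin":0}]'
python3 -m pendant '[{"delta_pos":[0,0,0],"spin":0},{"delta_pos":[0,0,0],"spin":0},{"delta_pos":[0,0,0],"spin":0},{"delta_pos":[0,0,0],"spin":0},{"delta_pos":[0,0,0],"spin":0}]' 1 45
```

```text
t: 4.85
tool_pos: [0.531, 0.0882, 0.0541]
orientation: [2.282, 2.159, -0.001]
force: [0.4, 0.6, 0.4]
opening: 0.0467
t: 5.35
tool_pos: [0.5312, 0.0882, 0.0545]
orientation: [2.281, 2.158, -0.0]
force: [0.4, 0.3, 1.1]
opening: 0.0141
```

```bash
python3 -m pendant '[{"delta_pos":[0,0,-0.008],"spin":0},{"delta_pos":[0,0,-0.020],"spin":0},{"delta_pos":[0,0,-0.038],"spin":0},{"delta_pos":[0,0,-0.060],"spin":0},{"delta_pos":[0,0,-0.085],"spin":0},{"delta_pos":[0,0,-0.110],"spin":0},{"delta_pos":[0,0,-0.127],"spin":0},{"delta_pos":[0,0,-0.130],"spin":0},{"delta_pos":[0,0,-0.130],"spin":0}]'
python3 - <<'E'
from h import *
np.set_printoptions(precision=4,suppress=True)
c=snap('wrist','wrist5'); s=robot.read_state()
for m in robot.mark_of('wrist','red_key'):
    X=w(c,m['location']); print(round(m['score'],2),X,proj(c,X)[0])
T=Ro.from_rotvec(s['orientation']).as_matrix(); print(s['t'],s['tool_pos'],T[:,0],s['force'],s['opening'])
E
```

```text
t: 6.25
tool_pos: [0.5316, 0.0884, 0.1856]
orientation: [2.28, 2.157, 0.002]
force: [0.0, 0.2, -0.4]
opening: 0.0137
0.81 [0.6329 0.0428 0.0495] [349.061  215.2037]
0.79 [0.5346 0.0862 0.1741] [255.864  228.2825]
0.75 [0.4286 0.0461 0.0444] [157.5003 220.6958]
6.3 [0.531  0.0883 0.1843] [ 0.0554  0.9985 -0.0008] [-0.0936 -0.2084 -0.7464] 0.01343591700901735
```

View pics/wrist5.png

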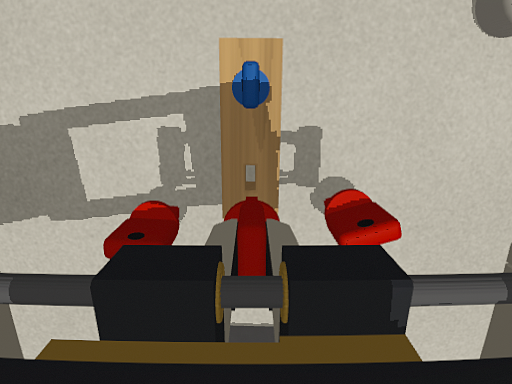

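Run:
```python
from h import *
np.set_printoptions(precision=4,suppress=True)
c=robot.read_camera('wrist')
im=cv2.imread('pics/wrist5.png')
cv2.imwrite('pics/crop5.png',cv2.resize(im[150:250,200:300],None,fx=6,fy=6,interpolation=cv2.INTER_NEAREST))
for p in [(250,174)]: print(atz(c,p,.042))
s=robot.read_state();T=Ro.from_rotvec(s['orientation']).as_matrix()
# predicted flange circle with key coaxial with TCP: origin at TCP+z offset
o=np.array([.531,.0885]);z=s['tool_pos'][2]-.0545+.042+.005
th=np.linspace(0,6.28,60)
im2=im.copy();cv2.polylines(im2,[proj(c,np.c_[o[0]+.018*np.cos(th),o[1]+.018*np.sin(th),0*th+z]).round().astype(int)],True,(255,255,0))
cv2.imwrite('pics/ov5.png',cv2.resize(im2[150:250,200:300],None,fx=6,fy=6,interpolation=cv2.INTER_NEAREST)); print(s['t'])
```

```text
[0.5293 0.0916 0.042 ]
6.4
```

View pics/ov5.png

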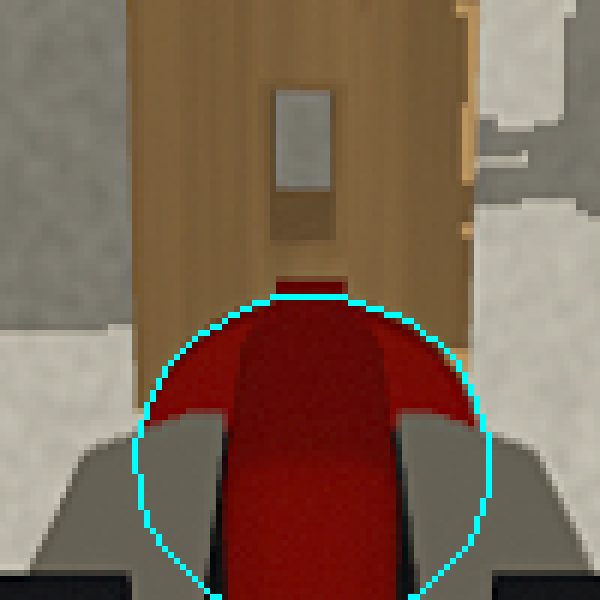

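```bash
python3 -m pendant '[{"delta_pos":[-0.030,0,0],"spin":-0.04},{"delta_pos":[-0.070,0.0005,0],"spin":-0.09},{"delta_pos":[-0.112,0.001,0],"spin":-0.15},{"delta_pos":[-0.155,0.001,0],"spin":-0.21},{"delta_pos":[-0.198,0.0015,0],"spin":-0.27},{"delta_pos":[-0.240,0.002,0],"spin":-0.33},{"delta_pos":[-0.275,0.002,0],"spin":-0.38},{"delta_pos":[-0.298,0.0023,0],"spin":-0.413},{"delta_pos":[-0.3026,0.0023,0],"spin":-0.413},{"delta_pos":[-0.3026,0.0023,0],"spin":-0.413}]'
python3 -m pendant '[{"delta_pos":[0,0,0],"spin":0},{"delta_pos":[0,0,0],"spin":0}]'
python3 - <<'E'
from h import *
np.set_printoptions(precision=4,suppress=True)
c=snap('wrist','wrist6'); 
for i in range(3):
    s=robot.read_state()
    T=Ro.from_rotvec(s['orientation']).as_matrix(); print(s['t'],s['tool_pos'],T[:,0],np.arctan2(T[1,0],T[0,0]),s['opening'])
E
```

```text
t: 7.4
tool_pos: [0.5152, -0.2141, 0.1823]
orientation: [-1.792, -2.577, 0.003]
force: [-0.1, 0.9, -0.8]
opening: 0.014
t: 7.6
tool_pos: [0.5151, -0.2127, 0.1817]
orientation: [-1.791, -2.577, 0.002]
force: [0.4, -0.2, 0.0]
opening: 0.0139
7.65 [ 0.5152 -0.2128  0.182 ] [-0.3489  0.9372  0.0019] 1.9271571138480206 0.013579805239612705
7.65 [ 0.5152 -0.2128  0.182 ] [-0.3489  0.9372  0.0019] 1.9271571138480206 0.013579805239612705
7.65 [ 0.5152 -0.2128  0.182 ] [-0.3489  0.9372  0.0019] 1.9271571138480206 0.013579805239612705
```

View pics/wrist6.png

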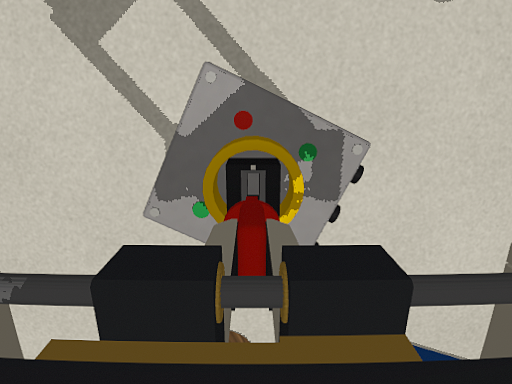

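```bash
python3 -m pendant '[{"delta_pos":[-0.0016,0.0010,0.005],"spin":0},{"delta_pos":[-0.0016,0.0010,0.020],"spin":0},{"delta_pos":[-0.0016,0.0010,0.035],"spin":0},{"delta_pos":[-0.0016,0.0010,0.045],"spin":0},{"delta_pos":[-0.0016,0.0010,0.053],"spin":0},{"delta_pos":[-0.0016,0.0010,0.055],"spin":0},{"delta_pos":[-0.0016,0.0010,0.055],"spin":0}]'
python3 - <<'E'
from h import *
np.set_printoptions(precision=4,suppress=True)
c=snap('wrist','wrist7'); s=robot.read_state()
T=Ro.from_rotvec(s['orientation']).as_matrix(); print(s['t'],s['tool_pos'],np.arctan2(T[1,0],T[0,0]),s['force'],s['wrist_torque'])
E
```

```text
t: 8.35
tool_pos: [0.5163, -0.2139, 0.1265]
orientation: [-1.79, -2.577, 0.003]
force: [0.8, 0.2, -0.3]
opening: 0.0134
8.4 [ 0.5167 -0.214   0.1272] 1.9270701372284365 [-0.0833  0.1133 -0.3943] [-0.044  -0.12   -0.0234]
```

View pics/wrist7.png

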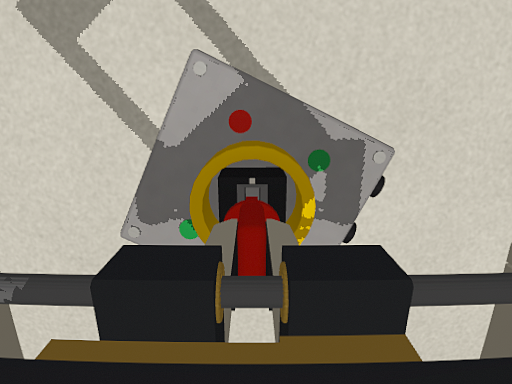

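```bash
python3 -m pendant '[{"delta_pos":[0,0,0.005],"spin":0},{"delta_pos":[0,0,0.010],"spin":0},{"delta_pos":[0,0,0.015],"spin":0},{"delta_pos":[0,0,0.019],"spin":0},{"delta_pos":[0,0,0.019],"spin":0}]'
```

```text
t: 8.9
tool_pos: [0.516, -0.2137, 0.1071]
orientation: [-1.79, -2.576, 0.003]
force: [-0.2, 0.4, -0.5]
opening: 0.0137
```

```bash
python3 -m pendant '[{"delta_pos":[0,0,0.003],"spin":0},{"delta_pos":[0,0,0.006],"spin":0},{"delta_pos":[0,0,0.008],"spin":0},{"delta_pos":[0,0,0.0095],"spin":0},{"delta_pos":[0,0,0.0095],"spin":0}]'
```

```text
t: 9.4
tool_pos: [0.516, -0.2138, 0.0985]
orientation: [-1.79, -2.576, 0.003]
force: [-2.6, 1.2, 5.5]
opening: 0.0139
```

```bash
python3 -m pendant '[{"delta_pos":[0,0,0.001],"spin":0},{"delta_pos":[0,0,0.001],"spin":0}]'; python3 -m pendant '[{"delta_pos":[0,0,0],"spin":0.08},{"delta_pos":[0,0,0],"spin":0.16},{"delta_pos":[0,0,0],"spin":0.26},{"delta_pos":[0,0,0],"spin":0.36},{"delta_pos":[0,0,0],"spin":0.46},{"delta_pos":[0,0,0],"spin":0.56},{"delta_pos":[0,0,0],"spin":0.66},{"delta_pos":[0,0,0],"spin":0.76},{"delta_pos":[0,0,0],"spin":0.86},{"delta_pos":[0,0,0],"spin":0.92}]'
python3 - <<'E'
from h import *
np.set_printoptions(precision=4,suppress=True)
c=snap('wrist','wrist8'); s=robot.read_state()
T=Ro.from_rotvec(s['orientation']).as_matrix(); print(s['t'],s['tool_pos'],np.arctan2(T[1,0],T[0,0]),s['force'],s['wrist_torque'])
E
```

```text
t: 9.6
tool_pos: [0.5161, -0.2138, 0.0985]
orientation: [-1.79, -2.577, 0.003]
force: [-3.9, 1.1, 6.5]
opening: 0.0138
t: 10.6
tool_pos: [0.5163, -0.214, 0.0989]
orientation: [-2.752, -1.51, 0.005]
force: [-0.2, 0.0, 1.3]
opening: 0.0137
10.65 [ 0.5163 -0.214   0.0989] 1.0008469783904064 [-0.6881  0.1007  1.5884] [-0.0798  0.1086  0.0439]
```

View pics/wrist8.png

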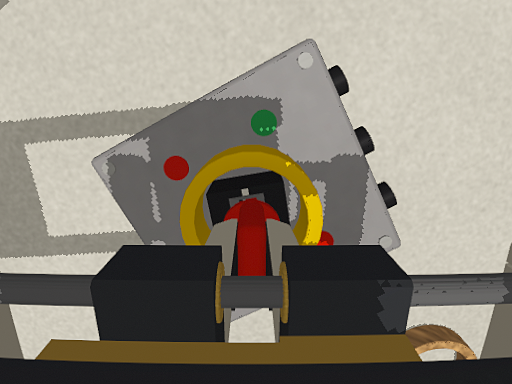

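```bash
python3 -m pendant '[{"delta_pos":[0,0,0],"spin":0.08},{"delta_pos":[0,0,0],"spin":0.15},{"delta_pos":[0,0,0],"spin":0.21},{"delta_pos":[0,0,0],"spin":0.25},{"delta_pos":[0,0,0],"spin":0.25}]'
python3 - <<'E'
from h import *
np.set_printoptions(precision=4,suppress=True)
c=snap('wrist','wrist9'); s=robot.read_state()
T=Ro.from_rotvec(s['orientation']).as_matrix(); print(s['t'],s['tool_pos'],np.arctan2(T[1,0],T[0,0]),s['force'],s['wrist_torque'])
E
python3 -m pendant '[{"delta_pos":[0,0,0],"spin":0.03},{"delta_pos":[0,0,0],"spin":0.06},{"delta_pos":[0,0,0],"spin":0.06}]'
python3 - <<'E'
from h import *
np.set_printoptions(precision=4,suppress=True)
c=snap('wrist','wrist10'); s=robot.read_state()
T=Ro.from_rotvec(s['orientation']).as_matrix(); print(s['t'],s['tool_pos'],np.arctan2(T[1,0],T[0,0]),s['force'],s['wrist_torque'])
im=np.hstack([cv2.resize(cv2.imread(f'pics/wrist{i}.png')[90:260,150:360],None,fx=1.9,fy=1.9,interpolation=cv2.INTER_CUBIC) for i in (9,10)])
cv2.imwrite('pics/cmp.png',im)
E
```

```text
t: 11.15
tool_pos: [0.5162, -0.214, 0.0989]
orientation: [-2.92, -1.152, 0.006]
force: [-1.3, -0.5, 1.6]
opening: 0.0139
11.2 [ 0.5162 -0.214   0.0989] 0.7527551459033732 [-2.1712  0.4051  1.1563] [0.0678 0.3032 0.0793]
t: 11.5
tool_pos: [0.5162, -0.214, 0.0989]
orientation: [-2.954, -1.064, 0.006]
force: [-0.3, -0.2, 1.1]
opening: 0.0136
11.55 [ 0.5162 -0.214   0.0989] 0.692770803413623 [-1.6157  1.0443  0.7703] [0.0672 0.2447 0.1002]
```

View pics/cmp.png

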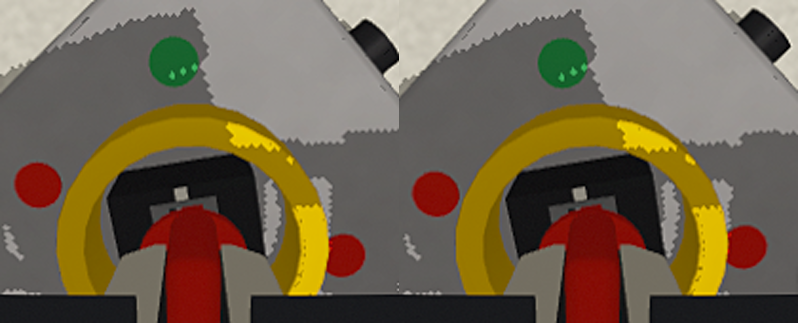

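```bash
cat > st.py <<'E'
from h import *
import sys
np.set_printoptions(precision=4,suppress=True)
c=snap('wrist',sys.argv[1]); s=robot.read_state()
T=Ro.from_rotvec(s['orientation']).as_matrix(); print(s['t'],s['tool_pos'],np.arctan2(T[1,0],T[0,0]),s['force'],s['wrist_torque'])
E
python3 -m pendant '[{"delta_pos":[0,0,0],"spin":0.03},{"delta_pos":[0,0,0],"spin":0.05},{"delta_pos":[0,0,0],"spin":0.05}]'; python3 st.py wrist11
python3 - <<'E'
import cv2
cv2.imwrite('pics/c11.png',cv2.resize(cv2.imread('pics/wrist11.png')[110:250,170:350],None,fx=4.2,fy=4.2,interpolation=cv2.INTER_CUBIC))
E
```

```text
t: 11.85
tool_pos: [0.5162, -0.214, 0.0989]
orientation: [-2.979, -0.991, 0.006]
force: [-1.8, 0.9, 1.1]
opening: 0.0141
11.9 [ 0.5162 -0.214   0.0989] 0.6429429085688032 [-1.1638  0.2235  2.2414] [0.1426 0.2415 0.5575]
```

View pics/c11.png

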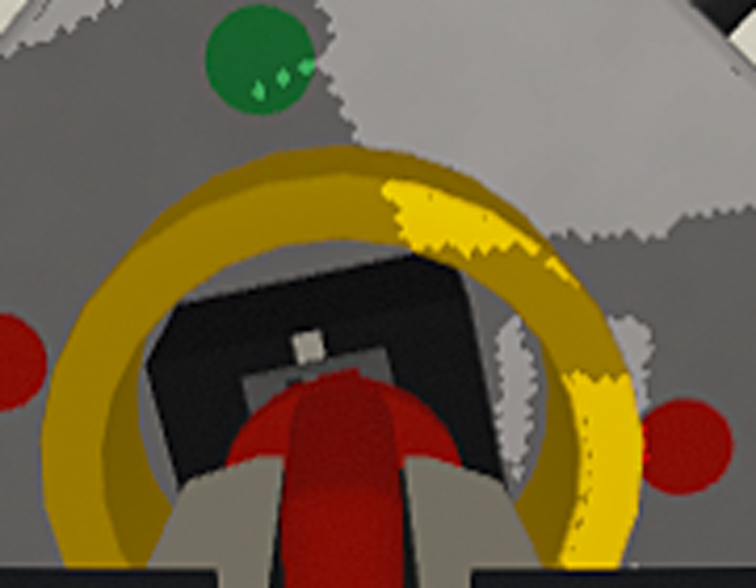

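Run:
```python
from h import *
np.set_printoptions(precision=4,suppress=True)
c=robot.read_camera('wrist')
P=lambda a,b,z=.086:atz(c,(170+(a+.5)/4.2-.5,110+(b+.5)/4.2-.5),z)[:2]
g=P(260,60,.05);m=P(309,347);ce=np.array([.5165,-.2140])
y=lambda d:np.arctan2(d[1],d[0])
print('green',y(g-ce),'mark',y(m-ce),np.linalg.norm(m-ce))
for a,b in (((180,306),(430,256)),((244,377),(386,349))):
    print(y(P(*b)-P(*a))+np.pi/2)
s=robot.read_state();print(s['t'],s['wrist_torque'])
```

```text
green 0.8679995287220819 mark 0.8680234837796259 0.02155488981350967
0.8458801307354736
0.8470025995827967
11.95 [0.0971 0.1682 0.5671]
```

```bash
python3 -m pendant '[{"delta_pos":[0,0,0],"spin":-0.03},{"delta_pos":[0,0,0],"spin":-0.06},{"delta_pos":[0,0,0],"spin":-0.06}]'; python3 st.py wrist12
python3 -m pendant '[{"delta_pos":[0,0,0],"spin":0},{"delta_pos":[0,0,0],"spin":0},{"delta_pos":[0,0,0],"spin":0},{"delta_pos":[0,0,0],"spin":0}]' 0.2; python3 st.py wrist13
```

```text
t: 12.25
tool_pos: [0.5162, -0.2139, 0.0988]
orientation: [-2.947, -1.082, 0.006]
force: [-1.1, 1.4, 0.8]
opening: 0.0136
12.3 [ 0.5162 -0.214   0.0988] 0.702387049926211 [-1.362   0.619   0.2945] [0.0449 0.1415 0.02  ]
t: 12.7
tool_pos: [0.5163, -0.214, 0.0989]
orientation: [-2.948, -1.08, 0.006]
force: [0.8, 0.4, 0.4]
opening: 0.0365
12.75 [ 0.5162 -0.214   0.0989] 0.7022297645825771 [-0.673  -0.5156  0.7163] [-0.0226 -0.052  -0.054 ]
```

View pics/wrist13.png

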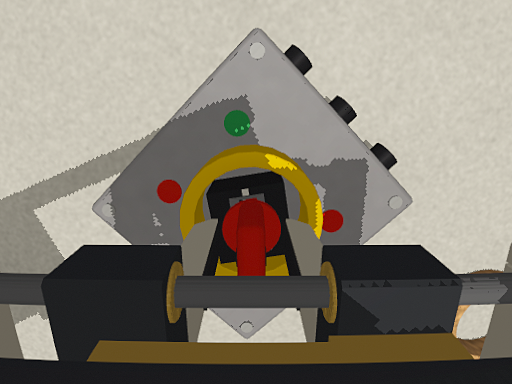

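Fingers are open and the key stays upright at about (250,230). I'll retreat straight up and check.

```bash
python3 -m pendant '[{"delta_pos":[0,0,-0.008],"spin":0},{"delta_pos":[0,0,-0.025],"spin":0},{"delta_pos":[0,0,-0.050],"spin":0},{"delta_pos":[0,0,-0.080],"spin":0},{"delta_pos":[0,0,-0.110],"spin":0},{"delta_pos":[0,0,-0.125],"spin":0},{"delta_pos":[0,0,-0.130],"spin":0},{"delta_pos":[0,0,-0.130],"spin":0}]'
python3 st.py wrist14
python3 - <<'E'
from h import *
np.set_printoptions(precision=4,suppress=True)
import pickle
c=robot.read_camera('wrist');pickle.dump(c,open('w14.pkl','wb'))
for l in('red_key','switch_slot'):
  for m in robot.mark_of('wrist',l):
    X=w(c,m['location']);print(l,round(m['score'],2),X,proj(c,X)[0])
cv2.imwrite('pics/c14.png',cv2.resize(c['color'][90:250,160:360],None,fx=3.6,fy=3.6,interpolation=cv2.INTER_CUBIC))
snap('scene','scene1');t=snap('top','top1')
a=cv2.imread('pics/scene1.png')[130:290,60:350]
cv2.imwrite('pics/cs1.png',cv2.resize(a,None,fx=2.6,fy=2.6,interpolation=cv2.INTER_CUBIC))
print(robot.read_state()['t'])
E
```

```text
t: 13.55
tool_pos: [0.517, -0.2141, 0.229]
orientation: [-2.948, -1.08, 0.005]
force: [-0.4, 1.0, 0.6]
opening: 0.0374
13.6 [ 0.5164 -0.2139  0.2278] 0.702243479325711 [-0.9668  0.9029 -0.2857] [-0.0326  0.0016 -0.0242]
red_key 0.9 [ 0.5165 -0.2121  0.0859] [250.3131 175.8043]
red_key 0.87 [0.4278 0.0479 0.0456] [21.1407 80.1976]
switch_slot 0.97 [ 0.5176 -0.2157  0.088 ] [253.7166 177.6903]
13.85
```

View pics/c14.png

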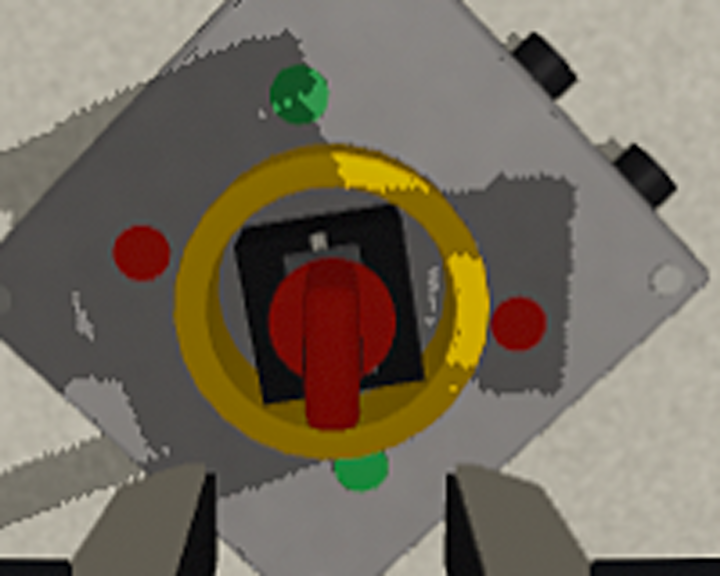

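View pics/cs1.png

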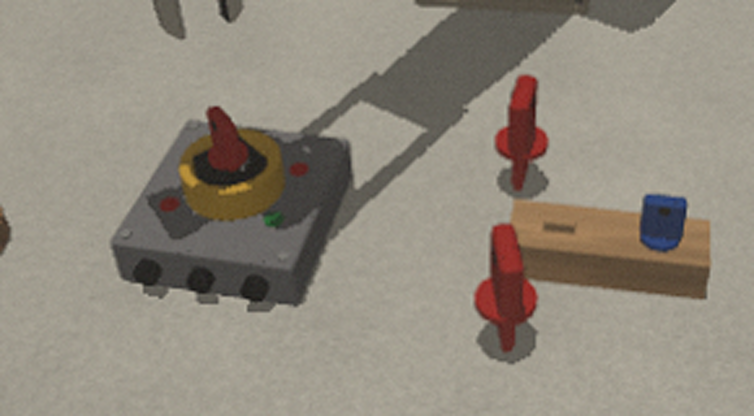

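Run:
```python
from h import *
import pickle
np.set_printoptions(precision=4,suppress=True)
c=pickle.load(open('w14.pkl','rb'))
P=lambda a,b,z=.086:atz(c,(160+(a+.5)/3.6-.5,90+(b+.5)/3.6-.5),z)[:2]
y=lambda d:np.arctan2(d[1],d[0])
q=[P(*p) for p in((240,230),(396,206),(423,380),(266,404))]
print('rotor c',np.mean(q,0),'yaw',y(q[0]-q[3]),y(q[1]-q[2]),y(q[1]-q[0])+np.pi/2,y(q[2]-q[3])+np.pi/2)
print('mark',y(P(319,241)-np.array([.5165,-.2140])))
print('flange c @.091',(P(269,320,.091)+P(396,320,.091))/2)
print('green',y(P(299,95,.05)-P(361,468,.05)))
print('red',y(P(142,253,.05)-P(518,324,.05)))
```

```text
rotor c [ 0.5182 -0.2125] yaw 0.8285536328993738 0.8713039330763903 0.8560735129298696 0.8624992915480831
mark 0.8663087124376401
flange c @.091 [ 0.5164 -0.2145]
green 0.8638542498299687
red 2.083498513579983
```

```bash
python3 -c "
from plant import robot
print(robot.close_job(), robot.read_state()['t'])"
```

```text
the job is handed in; nothing more can be done
the job is handed in; nothing more can be done
```

The red key is standing fully home in the switch, turned clockwise to on. I let go of it and handed the job in at about 14 s of the 45 s allowed.

**What I did:** I took the red key from the rack; the two larger red keys standing loose on the bench were left alone. Under a light push the key stopped with the tool at the height worked out for flange on rotor. I turned it until the wrist torque jumped from about 0.1 to 0.56 N m at the stop. I then eased back about 0.06 rad within the key's play, opened the fingers and rose straight up.

**Last checks after letting go:**
- **Rotor:** it measured 0.83 to 0.87 rad in heading, mostly 0.856 to 0.866. The green dots lie at 0.864, so it is at on to within the measuring error.
- **Key height:** its origin was at z = 0.0859 m, against 0.086 m for fully home. It stood upright and centred to about 1–2 mm.
- **Rack:** the blue key was still in its slot and the red key's slot was empty.
- **Force:** the contact forces I read stayed below about 8 N.

**Checks that disagreed:** in one picture the network missed the racked key from the top camera, so that three-view height came out wrong. I repeated it with the earlier pixels and got 39 mm, against the 42 mm given, and the rack's width in the picture also agreed with 42 mm.

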